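Rack the paint bottles

ROBOT

A 7-joint arm with a two-finger parallel gripper is mounted at the origin on the work surface; the furniture and walls round the work are solid. World frame = base frame: x ahead of the robot, y to its left, z up, the work surface at z = 0. Lengths are in m, angles in degrees, forces in N, time in s.
With the tool pointing down it reaches from about 0.35 to 0.9 m from the base axis. Payload 8.1 kg.
Tool frame: the origin (TCP) lies at the very end of the fingers, on their centre line; the grasp point (between the pads) lies 19 mm behind it; z points along the fingers, y is the line along which they close (so a half turn about z gives the same grasp; the last joint's range is limited). The gripper opens to 85 mm and grips with 20 to 120 N. Pads are 22 mm wide; open, the fingers measure 114 mm over their backs; the gripper's body (76 mm by 85 mm) begins 54 mm behind the grasp point. The pads swing forward as they close: fully open they stand 13 mm farther back than shut.
Start: joints at [66.085, 24.895, 1.432, 90.138, -0.665, 64.973, -4.303], TCP at [0.193, -0.594, 0.231] pointing down, gripper open.
Joint ranges: [-149.89, 149.89], [-25.12, 119.58], [-72.63, 75.52], [4.76, 147.25], [-75.54, 255.54], [6.69, 114.76], [-157.13, 157.13]. Speed limits (degrees/s): [127.2, 127.2, 172.46, 172.46, 180, 180, 180].

INTERFACE

Orientations are given as [roll, pitch, yaw] about the fixed x, y, z axes, in that order (R = Rz(yaw) Ry(pitch) Rx(roll)).
In Python, from plant import * gives the robot as it stands. Calls block until the motion is done:
- move_pose(position, orientation): joint-space move of the TCP to a pose.
- line_to(position, attitude=None, max_speed=0.15, until_force=None): straight line of the TCP; attitude=None keeps the orientation; max_speed is the mean speed in m/s. With until_force (N) it stops when the force on the tool has changed by that much, and returns True; else False.
- move_j(angles): joint-space move.
- command_gripper(opening, f_grip=None): finger opening in m; f_grip is the grip in N (None keeps the last); returns when the fingers have stopped.
- hold(seconds).
- ik(position, orientation): joint angles nearest the present ones, or None.
- get_obs(): the state.
- grab_frame(name): name is "side" or "top" or "wrist"; returns a dict with "img" (420x560x3 uint8, blue, green, red), "depth" (420x560 float32, m along the optical axis (not along the pixel's ray), 0 where there is no reading), "vertical_fov" (degrees; the focal length in pixels is half the picture's height over the tangent of half this angle, whatever the lens; pixels are square), "cx", "cy" (the principal point, pixels), "world_from_camera" (4x4, takes a point from camera to world coordinates). Camera axes: x right, y up, looking along -z (the intrinsics and any distortion apply to the point x, -y, -z); pixel columns grow to the right and rows downward; lengths in m; the calibration is good to about 2 mm. A picture is of the moment at which its call begins.
A pose or a line that the arm cannot do raises IKError and nothing moves.
- finish_job(): hands the job in; it is judged then, once.
The state is a dict: "clock": time; "joint_positions": joint angles; "dq": joint speeds; "joint_torque": joint torques, N m; "tcp_pos": TCP position; "tcp_rot": TCP orientation; "ft_force": force on the tool from outside, world axes, zero at the start; "torque": the same for the moment, N m; "opening": finger opening in m; "grasp_force": force on a finger pad.
Only numpy, scipy, OpenCV 4.12 (cv2) and the standard library are available. Lean on these libraries where they do the work, as an engineer would, in place of code of your own. Each camera call takes 0.05 s, during which the arm holds its last target. There are 200 camera calls.

TASK

Put the four flat-capped paint bottles away in the wooden bottle rack, upright and seated in its wells, one to a well: the two squat bottles in the low front row and the two slim ones in the raised back row. Leave the two tall glue bottles with pointed nozzles standing where they are.

Things in the scene. Friction and masses are not known exactly. Their poses are not given: they have to be found in the camera images.
- rack: Stepped wooden bottle rack, fixed, 132 mm deep (x), 152 wide (y). Origin: centre of its underside; z up, +x from low front row to raised back row, step at x = 0. Four round wells, 48 mm across, 12 deep. Front row: x = -33, y = +36 and -36, block top 18 mm high, well floors 6 mm above the table. Back row: x = +33, y = +36 and -36, block top 38 mm, well floors 26 mm.
- squat_a_mid (a point): Squat paint bottle with a flat-topped cap: round body 31 mm across up to 50 mm high, narrow cap (13 mm across) above it, 60 mm tall in all, standing upright on the thin cutting mat. The point is on the bottle's axis half-way up, 30 mm above its underside; z points up the bottle. The two squat bottles are alike.
- squat_b_mid (a point): Squat paint bottle with a flat-topped cap: round body 31 mm across up to 50 mm high, narrow cap (13 mm across) above it, 60 mm tall in all, standing upright on the thin cutting mat. The point is on the bottle's axis half-way up, 30 mm above its underside; z points up the bottle. The two squat bottles are alike.
- slim_a_mid (a point): Slim paint bottle with a flat-topped cap: round body 28 mm across up to 63 mm high, narrow cap (12 mm across) above it, 75 mm tall in all, standing upright on the thin cutting mat. The point is on the bottle's axis half-way up, 37.5 mm above its underside; z points up the bottle.
- slim_b_mid (a point): Slim paint bottle with a flat-topped cap: round body 26 mm across up to 59 mm high, narrow cap (11 mm across) above it, 70 mm tall in all, standing upright on the thin cutting mat. The point is on the bottle's axis half-way up, 35 mm above its underside; z points up the bottle.
- glue_a_mid (a point): Glue bottle, to be left alone: the tallest kind here, round body 37 mm across, with a pointed nozzle in place of a flat cap, 100 mm tall, standing upright on the thin cutting mat. The point is on its axis half-way up, 50 mm above its underside; z points up the bottle.
- glue_b_mid (a point): Glue bottle, to be left alone: the tallest kind here, round body 37 mm across, with a pointed nozzle in place of a flat cap, 100 mm tall, standing upright on the thin cutting mat. The point is on its axis half-way up, 50 mm above its underside; z points up the bottle.
There are look-alikes about, which are no part of the job. What is shaped like the part that bears slim_b_mid but red is not meant.

How it is judged:
By the outcome, as a careful person would: the job done as asked, in the order asked, and still so for the second after the job is handed in, with the robot touching nothing.
It also fails if it takes over 99 s, if anything falls off the work surface, if the arm or the gripper's body presses on something with over 40 N, if the wrist force passes 120 N, or if a joint passes its speed limit or range.

## Working session

There is one attempt and no reset: what is moved stays moved. The work goes in short steps, each a Python script; the robot and the scene stay as the last script left them, time stands still between calls to the robot, and variables do not carry over. Pictures are saved under pics/ and viewed, at most 14 in all, crops included, and the job is handed in when it is done.

```bash
mkdir -p pics; cat > h.py <<'E'
from plant import *
import numpy as np, cv2
def snap(n,f):
    d=grab_frame(n); cv2.imwrite('pics/'+f+'.png',d['img']); np.savez('pics/'+f,**d); return d
def px2w(d,u,v,z=None):
    f=float(d['img'].shape[0]/2/np.tan(np.radians(float(d['vertical_fov'])/2)))
    T=d['world_from_camera']; r=np.array([(u-d['cx'])/f,-(v-d['cy'])/f,-1.])
    if z is None: return T[:3,:3]@(r*d['depth'][int(round(v)),int(round(u))])+T[:3,3]
    w=T[:3,:3]@r; return T[:3,3]+w*(z-T[2,3])/w[2]
E
python3 - <<'E'
from h import *
o=get_obs();print(o['clock'],o['tcp_rot'],o['opening'])
for n in('top','side'):
    d=snap(n,n+'0');print({k:v for k,v in d.items() if k not in('img','depth')})
E
```

```text
0.0 [-1.79909521e+02  7.88027301e-03  1.80329453e+01] 0.08508626035481105
{'vertical_fov': 54.52817339982704, 'cx': 280.0922871891153, 'cy': 208.28906894161588, 'world_from_camera': array([[-0.01302895,  0.97994322, -0.1988505 ,  0.34411613],
       [-0.99985865, -0.0148814 , -0.00782408,  0.04158477],
       [-0.01062633,  0.19872046,  0.9799986 ,  0.92001624],
       [ 0.        ,  0.        ,  0.        ,  1.        ]])}
{'vertical_fov': 52.84909162972889, 'cx': 280.41114561778693, 'cy': 214.9761645652466, 'world_from_camera': array([[ 0.85571257,  0.29011645, -0.42847222,  0.16277795],
       [-0.51724365,  0.50303899, -0.69239496, -0.52409608],
       [ 0.01466306,  0.81411561,  0.58051768,  0.55443572],
       [ 0.        ,  0.        ,  0.        ,  1.        ]])}
```

View pics/top0.png

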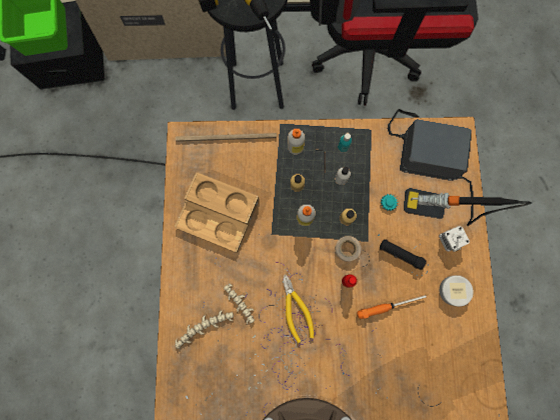

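View pics/side0.png

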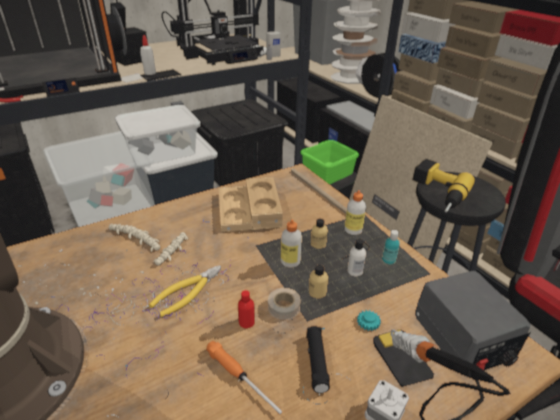

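The top view shows the following:
- **Glue bottles:** orange tips at (296,138) and (306,213).
- **Squat bottles:** ochre, at (297,182) and (349,216).
- **Slim bottles:** white at (343,175) and teal at (346,140), both on the mat.
- **Look-alike:** the red bottle at (350,282), off the mat.
- **Rack:** around (217,212).

I'll enlarge the mat and the rack to confirm.

```bash
python3 - <<'E'
import cv2
i=cv2.imread('pics/top0.png')[115:255,170:380]
cv2.imwrite('pics/crop.png',cv2.resize(i,None,fx=3.8,fy=3.8,interpolation=cv2.INTER_CUBIC))
E
```

```text
(no output)
```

View pics/crop.png

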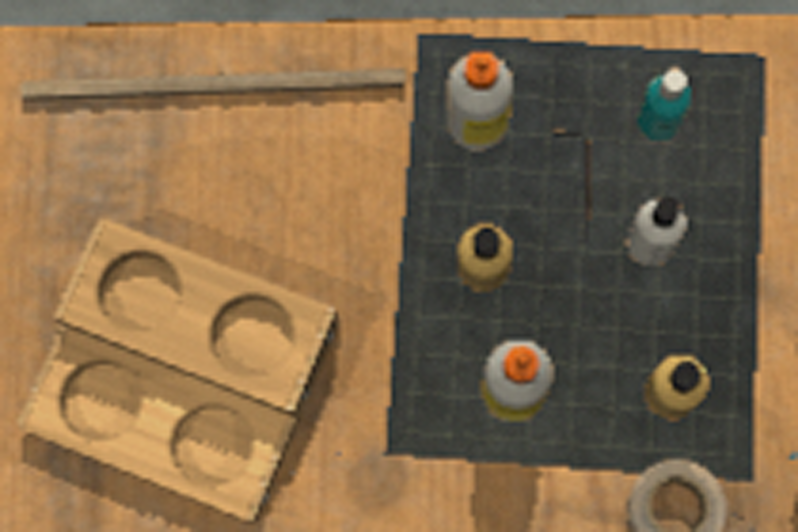

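```bash
cat > m.py <<'E'
from h import *
d=dict(np.load('pics/top0.npz'))
P=dict(teal=(676,79,.072),white=(666,209,.077),sqA=(486,239,.062),sqB=(686,375,.062),gA=(482,66,.1),gB=(521,362,.1),
 bL=(141,290,.038),bR=(254,335,.038),fL=(101,400,.018),fR=(212,444,.018),
 c1=(104,219,.038),c2=(336,314,.038),c3=(295,411,.038),c4=(57,322,.038))
for k,(x,y,z) in P.items():
    u,v=(x+.5)/3.8+170-.5,(y+.5)/3.8+115-.5
    print(k,np.round(px2w(d,u,v,z),4),'depth-z',np.round(px2w(d,u,v),4))
E
python3 m.py
```

```text
teal [ 0.6774 -0.1021  0.072 ] depth-z [ 0.6777 -0.1022  0.0713]
white [ 0.5978 -0.092   0.077 ] depth-z [ 0.5971 -0.0917  0.0792]
sqA [0.5861 0.0095 0.062 ] depth-z [0.5857 0.0096 0.0635]
sqB [ 0.505  -0.1013  0.062 ] depth-z [ 0.505  -0.1013  0.0617]
gA [0.676 0.011 0.1  ] depth-z [0.6765 0.011  0.0989]
gB [ 0.5063 -0.0065  0.1   ] depth-z [ 0.5059 -0.0063  0.1022]
bL [0.5651 0.2119 0.038 ] depth-z [0.5675 0.2137 0.0283]
bR [0.537  0.1452 0.038 ] depth-z [0.5399 0.1467 0.0248]
fL [0.5034 0.2379 0.018 ] depth-z [0.5055 0.2406 0.0057]
fR [0.4761 0.1717 0.018 ] depth-z [0.4779 0.1735 0.0059]
c1 [0.6088 0.2348 0.038 ] depth-z [0.6196 0.2427 0.0019]
c2 [0.5488 0.0973 0.038 ] depth-z [0.5494 0.0974 0.0356]
c3 [0.4917 0.1211 0.038 ] depth-z [0.492  0.1212 0.0364]
c4 [0.5466 0.2607 0.038 ] depth-z [5.553e-01 2.701e-01 1.000e-04]
```

The depth heights match the cap heights given. The wells fit the rack (spacings 72 and 67 mm, yaw about -22.7°). The two slim bottles on the mat are white (28 mm) and teal (26 mm), and the red look-alike stays out. I'll start with the first squat bottle.

```bash
cat > job.py <<'E'
from h import *
YAW=-22.7; A=[180,0,YAW]; C=np.array([.5198,.1916]); a=np.radians(YAW)
R=np.array([[np.cos(a),-np.sin(a)],[np.sin(a),np.cos(a)]])
well=lambda x,y:C+R@np.array([x,y])
def run(name,p,w,off,dia,floor):
    w=well(*w); zt=.16+off
    command_gripper(.062,30)
    move_pose([*p,.15],A)
    line_to([*p,.002+off],max_speed=.12)
    command_gripper(dia-.01,30)
    o=get_obs(); print(name,'grip',round(o['opening'],4),o['grasp_force'])
    line_to([*p,zt],max_speed=.2)
    line_to([*w,zt],max_speed=.25)
    line_to([*w,floor+off+.012],max_speed=.2)
    s=line_to([*w,floor+off-.003],max_speed=.04,until_force=5)
    o=get_obs(); print('landed',s,'base z',o['tcp_pos'][2]-off,'expected',floor,o['ft_force'],'open',o['opening'])
    if abs(o['tcp_pos'][2]-off-floor)>.006: print('STOP: not seated'); return False
    command_gripper(dia+.016)
    line_to([*w,.15],max_speed=.2)
    print('t',get_obs()['clock']); return True
E
python3 - <<'E'
from job import *
print([np.round(ik([*well(*w),z],A),0) for w,z in(((-.033,.036),.03),((.033,-.036),.19))])
run('sqA',(.5861,.0095),(-.033,.036),.018,.031,.006)
snap('top','top1'); 
import cv2
cv2.imwrite('pics/crop1.png',cv2.resize(cv2.imread('pics/top1.png')[115:255,170:380],None,fx=3.8,fy=3.8))
E
```

```text
[array([ -47.,   34.,   23.,  112.,  -21.,   37., -124.]), array([   3.,   24.,  -33.,  101.,   15.,   59., -148.])]
sqA grip 0.0301 29.433510303497314
landed True base z 0.005743261031460018 expected 0.006 [-0.28473809  0.39568341  0.00615562] open 0.030138554865370554
t 9.0167
```

View pics/crop1.png

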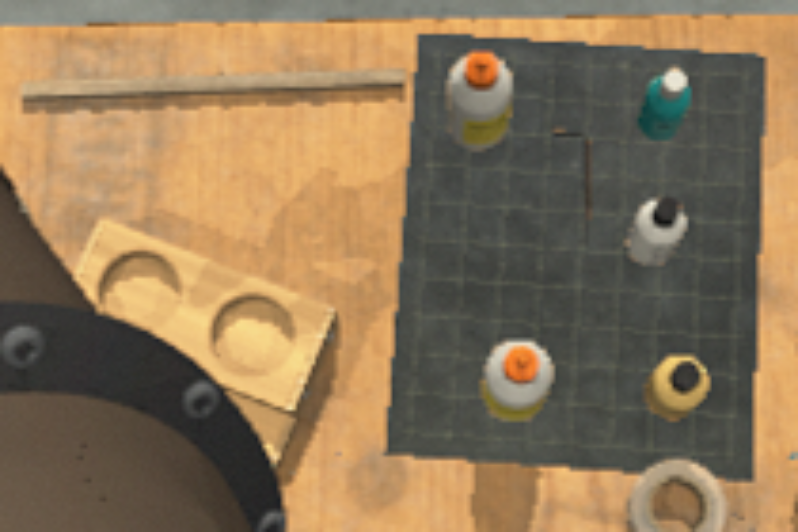

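The first squat bottle landed at well-floor height (5.7 mm against 6 mm), and the bottles on the mat haven't moved. The arm hides the front row in this view. Next is the second squat, after which I'll check the rack before the slim bottles.

```bash
python3 - <<'E'
from job import *
if run('sqB',(.505,-.1013),(-.033,-.036),.018,.031,.006):
    move_pose([.5978,-.092,.17],A)
snap('top','top2'); 
cv2.imwrite('pics/crop2.png',cv2.resize(cv2.imread('pics/top2.png')[115:255,170:380],None,fx=3.8,fy=3.8))
E
```

```text
sqB grip 0.0305 29.328685998916626
landed True base z 0.005675332686890192 expected 0.006 [ 0.21138167  0.68980724 -0.41033471] open 0.03021292563564671
t 16.7667
```

View pics/crop2.png

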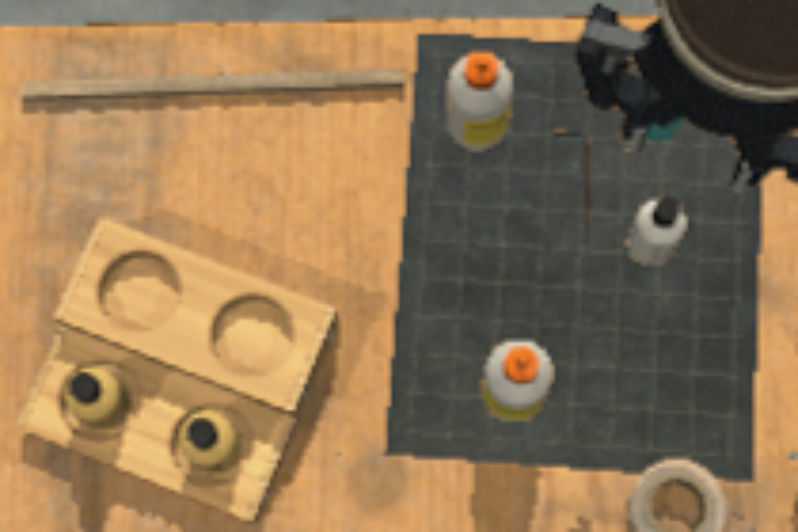

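Both squat bottles stand upright in the front wells, at crop pixels (88,390) and (203,433). Now the two slim bottles.

```bash
python3 - <<'E'
from job import *
if run('white',(.5978,-.092),(.033,.036),.024,.028,.026) and run('teal',(.6774,-.1021),(.033,-.036),.024,.026,.026):
    move_pose([.45,-.25,.25],A)
hold(.3);snap('top','top3');snap('side','side3')
a=cv2.resize(cv2.imread('pics/top3.png')[115:255,170:380],None,fx=3,fy=3)
cv2.imwrite('pics/crop3.png',a)
E
```

```text
white grip 0.027 29.36237722635269
landed True base z 0.025544203749480097 expected 0.026 [ 1.78010937 -0.90140842  0.84953527] open 0.027379197775028154
t 24.4667
teal grip 0.0253 29.365553855895996
landed True base z 0.025636192987099654 expected 0.026 [1.12833694 0.4798702  0.99755663] open 0.025315499871740636
t 31.9583
```

View pics/crop3.png

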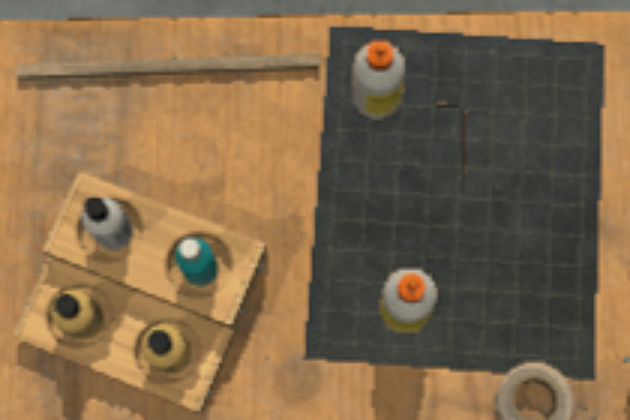

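View pics/side3.png

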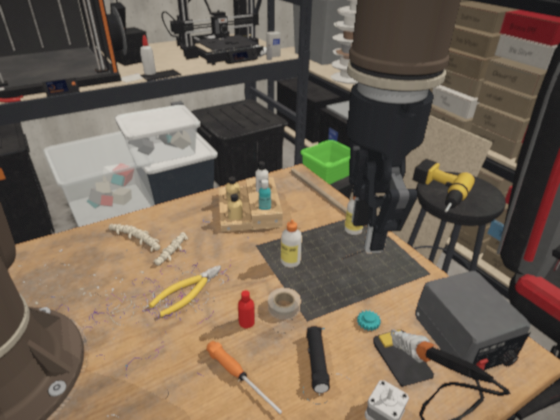

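The top crop shows the slims in the back wells at (105,220) and (195,262) and the squats in the front wells at (75,310) and (163,347), all upright. The glue bottles at (378,75) and (410,298) haven't moved, and the gripper is clear of everything.

```bash
python3 -c "
from plant import *
print(finish_job())"
```

```text
the job is handed in; nothing more can be done
None
```

I handed the job in at about 33 s of the 99 s: all four paint bottles stand upright in the rack, squats in the front row and slims in the back, and the glue bottles and the red look-alike were left where they were.

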